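# Hang the sight lid back on the dust box and snap its clip home

## Robot

A 6-joint arm with a two-finger parallel gripper is mounted at the origin on the work surface. World frame = base frame: x ahead of the robot, y to its left, z up, the work surface at z = 0. Lengths are in m, angles in rad, forces in N, time in s.
With the tool pointing down it reaches from about 0.2 to 0.875 m from the base axis. Payload 3.4 kg.
Tool frame: the origin (TCP) lies midway between the tips of the shut fingers; the grasp point (between the pads) lies 19 mm behind it; z points along the fingers, y is the line along which they close (so a half turn about z gives the same grasp; the last joint's range is limited). The gripper opens to 94 mm and grips with 3 to 60 N. Pads are 16 mm wide; open, the fingers measure 119 mm over their backs; the gripper's body (75 mm by 177 mm) begins 78 mm behind the grasp point.
Start: joints at [-1.236, 0.276, 1.505, -0, 1.361, -0.121], TCP at [0.253, -0.516, 0.205] pointing down, gripper open.
Joint ranges: [-2.89, 2.89], [-0.75, 2.08], [0.22, 2.7], [-1.18, 4.32], [0.11, 2.71], [-2.7, 2.7]. Speed limits (rad/s): [2.57, 2.57, 3.14, 3.14, 3.14, 3.14].

## Interface

Orientations are given as a rotation vector (axis times angle).
In Python, from bench import observe, grab_frame, camera_info, sign_off, spot_in, masks_of gives the robot as it stands. The module is installed in compiled form; this text tells all that it offers.
- The arm moves only by the tool step_arm, never from a script. Its argument "rows" is text: rows parted by semicolons, each of 4 numbers parted by spaces: the shift along the tool's x, y, z in m, then the turn about the tool's z in degrees. A call has exactly 8 rows; each row is the pose to reach, as a shift and turn from the pose commanded when the call began, along the tool's axes at that moment; what a row does not reach only later rows make up. A row lasts 1/8 s, in which the tool goes at most 62.5 mm and 10.7 degrees, less where a joint would pass 70% of its speed; a pose out of reach is approached as far as the arm can. A call with a gripper value outside its range is refused whole. "gripper" is the closure, from 0 (fully open) to 1 (shut), set as the call begins (left out, the last holds). The fingers move at their own pace and stop on an object; "force" is the grip in N (left out, the last holds). Time passes only in rows, so rows that repeat a pose let the fingers close, or fill a call up. It gives the time, the measured TCP pose, the force, the opening and the grip force at its end, in the units of the state.
- observe(): the state, without advancing time (a new reading comes with each control period).
- grab_frame(name): name is "side" or "top" or "wrist"; returns the picture (400x640x3 uint8, red, green, blue); there is no depth.
- camera_info(name): a dict with "intrinsics" (3x3 intrinsics, pixels), "cam_to_world" (4x4, takes a point from camera to world coordinates). Camera axes: x right, y up, looking along -z (the intrinsics and any distortion apply to the point x, -y, -z); pixel columns grow to the right and rows downward; lengths in m; the calibration is good to about 2 mm. The wrist camera is an equidistant fisheye: a pixel r from the principal point sees the ray r / f radians off the axis. A picture is of the moment at which its call begins: read the wrist's pose just before it. camera_info takes no time and is no camera call; for the wrist camera it gives the pose at the moment of the call.
- sign_off(): hands the job in; it is judged then, once.
Trained networks look in the newest picture that a camera, given by its name, has taken for a name from the list of things; names that differ only in an ending like _2 or _b are one class to them, and where a whole thing is asked for, a point or a joint stands for the part that bears it (a point fixed in the world has none). Each returns a list of dicts, best first, with "p" (0 to 1); they miss things now and then, are a little off and sometimes report something else, mostly with a low value. They report only what shows in the picture. A call takes as long as a camera call.
- spot_in(target, camera): "uv" ([column, row] in pixels, amid what is visible of it).
- masks_of(target, camera): "mask" (400x640 bool, what is visible of it) and "uv" ([column, row] in pixels, amid what is visible of it).
The state is a dict: "clock": time; "qpos": joint angles; "joint_velocities": joint speeds; "tau": joint torques, N m; "eef_pos": TCP position; "ee_rot": TCP orientation; "wrist_force": force on the tool from outside, world axes, zero at the start; "ft_torque": the same for the moment, N m; "opening": opening from 0.0 (shut) to 1.0 (fully open); "grasp_force": force on a finger pad.
Only numpy, scipy, OpenCV 4.12 (cv2) and the standard library are available. Lean on these libraries where they do the work, as an engineer would, in place of code of your own. Each camera call takes 0.05 s, during which the arm holds its last target. There are 200 camera calls.

## Task

The sight lid of the goldsmith's dust box has been taken off for cleaning and lies on the bench. Hang it back: lower its two knuckles over the two pins at the top of the sloping opening while its lower end is still up, then press the lower end down until its sprung clip snaps fully home over the round bar. Do not drop or slam the lid, leave the other things on the bench and the tin on the box where they are, and let go.

Things in the scene. Friction and masses are not known exactly. Their poses are not given: they have to be found in the camera images.
- dust_box: small extraction cabinet for filing, fixed, grey sheet steel, mm: 300 deep (x), 260 wide (y), 262 high, walls 4. Its top opening slopes 35 deg down to the front (-x), where there is a hand slot over a low wall 66 high. Behind the opening a flat deck, x +70 to +160, top z 262. Origin: centre of underside, z up. Side walls' sloping edges stand 9 proud of the plane through pins and bar
- pin_left (a point): middle of the left (+y) of two steel stub pins at the top of the opening, 10 mm thick, along the box's y, each sticking 26 mm inwards from a side wall's inner face (y = +-126 mm). In the box frame at x 47, y 114, z 240 mm
- pin_right (a point): the same at the right (-y): box frame x 47, y -114, z 240 mm
- bar_mid (a point): middle of the round steel tie bar, 16 mm thick, along the box's y, across the lower front of the opening: box frame x -125, y 0, z 120 mm, 210 mm from the pins along the slope
- sight_lid: loose aluminium lid, 0.33 to 0.53 kg, mm: sheet 3 thick, x -95 to +93, y +-128, clear pane in the upper (+x) half, black handle, two knuckles beyond the +x edge, a clip on a tongue (to x -123) beyond the -x edge. Origin: middle of the sheet's underside, z out of its top; mass centre x -16. At first flat on the table, underside at 26. Fitted: x up the slope, underside 12 over pins and bar
- knuckle_left (a point): middle of the left (+y) knuckle's slot, lid frame x 105, y 114, z -12 mm. Knuckle: inverted U 16 mm wide in y, open to -z; slot 13 mm wide, roof 5.5 mm above this point, flared legs to 14 mm below it, at most 17 mm to either side in x. On its pin the outer face has 4 mm of side play to the wall
- knuckle_right (a point): the same at the right (-y): lid frame x 105, y -114, z -12 mm
- clip_seat (a point): where the bar's axis lies when the clip is home: lid frame x -105, y 0, z -12 mm. Spring-steel U, 24 mm wide, open to -z, flared arms to 14 mm below this point, 13 mm apart at the narrowest. Unpressed it rests on the bar, 12 mm short of home (lid 3 to 4 deg open); 8 to 16 N on the handle along the lid's -z snap it home, jumping the last 6 mm
- handle (a point): middle of the handle's grip bar, lid frame x -45, y 0, z 40 mm: 12 mm thick (x), 110 mm long (y), 18 mm high (z 31 to 49), on two 12 mm wide posts at y = +-49 mm; free below between them
- bowl: small white ceramic bowl, 76 mm across, 35 mm high, a bystander between the two stations; origin at the centre of its underside
- flux_bottle: amber bottle, 40 mm across, 85 mm high, a bystander; origin at the centre of its underside
- solder_block: pale soldering block 90 x 55 x 25 mm, a bystander; origin at the centre of its underside
- tin: round steel tin, 48 mm across, 32 mm high, standing on the dust box's rear deck, a bystander; origin at the centre of its underside
- screwdriver: screwdriver with a wooden handle lying near the robot, a bystander
- brush: brush with a wooden handle lying near the robot, a bystander

How it is judged:
On the way:
1. both knuckles hang over their pins (each within 6 mm of its pin) while the clip is still off the bar (more than 9 mm from home) (distance between knuckle_left and pin_left below 0.006 m and distance between knuckle_right and pin_right below 0.006 m and distance between clip_seat and bar_mid above 0.009 m), for 0.2 s.
At the end, for the whole second after the job is handed in: Both knuckle centres within 6 mm of the middles of their pins, the clip's seat within 6 mm of the middle of the bar (snapped home), and the lid at rest (distance between knuckle_left and pin_left below 0.006 m and distance between knuckle_right and pin_right below 0.006 m and distance between clip_seat and bar_mid below 0.006 m and linear speed of sight_lid below 0.02 m/s); the robot touches nothing.
It fails at once if a bystander is moved more than 30 mm (distance of any of bowl, flux_bottle, solder_block, tin, screwdriver, brush from where it was at the start of the episode above 0.03 m).
It fails at once if the lid is dropped or slammed onto the box (more than 100 N between them) (contact force between sight_lid and dust_box above 100 N).
It also fails if it takes over 58 s, if anything falls off the work surface, if the arm or the gripper's body presses on something with over 40 N, if the wrist force passes 120 N, or if a joint passes its speed limit or range.

## Working session

There is one attempt and no reset: what is moved stays moved. The work goes in short steps, Python scripts to look and compute and a tool call to move; the robot and the scene stay as the last step left them, time stands still between calls to the robot, and variables do not carry over. Pictures are saved under pics/ and viewed, at most 10 in all, crops included, and the job is handed in when it is done.

Besides the shell and the picture viewer there is one more tool, called as a command line: name --argument value ..., lists and objects as JSON in quotes. step_arm: Moves the arm, as the interface text tells. Its arguments: {"type":"object","properties":{"rows":{"type":"string"},"gripper":{"type":"number"},"force":{"type":"number"}},"required":["rows"]}

```bash
mkdir -p pics; cat > h.py <<'E'
import numpy as np, cv2
from bench import *
from scipy.spatial.transform import Rotation as R
def ray(cam,uv,info=None):
    c=info or camera_info(cam); K=np.array(c["intrinsics"]); T=np.array(c["cam_to_world"])
    x=(uv[0]-K[0,2])/K[0,0]; y=(uv[1]-K[1,2])/K[1,1]
    if cam=="wrist":
        r=np.hypot(x,y); s=np.sinc(r/np.pi) and np.sin(r)/max(r,1e-9); d=np.array([x*s,-y*s,-np.cos(r)])
    else: d=np.array([x,-y,-1.])
    return T[:3,3],T[:3,:3]@d
def atz(cam,uv,z,info=None):
    o,d=ray(cam,uv,info); return o+d*(z-o[2])/d[2]
def proj(cam,P,info=None):
    c=info or camera_info(cam); K=np.array(c["intrinsics"]); T=np.array(c["cam_to_world"])
    p=(np.atleast_2d(P)-T[:3,3])@T[:3,:3]; x,y,z=p[:,0],-p[:,1],-p[:,2]
    if cam=="wrist":
        th=np.arctan2(np.hypot(x,y),z); n=np.hypot(x,y)+1e-12; a,b=x/n*th,y/n*th
    else: a,b=x/z,y/z
    return np.c_[K[0,0]*a+K[0,2],K[1,1]*b+K[1,2]]
E
python3 - <<'E'
from h import *
np.set_printoptions(precision=4,suppress=True)
for c in ["top","side"]:
    im=grab_frame(c); cv2.imwrite(f"pics/{c}0.png",im[:,:,::-1])
    print(c,np.array(camera_info(c)["cam_to_world"])[:3].tolist(),camera_info(c)["intrinsics"][0])
    for t in ["sight_lid","handle","knuckle_left","clip_seat","dust_box","pin_left","bar_mid","tin","bowl","flux_bottle"]:
        print(t,[(np.round(d["uv"],1).tolist(),round(d["p"],2)) for d in spot_in(t,c)[:3]])
print(observe())
E
```

```text
top [[0.012718422745682075, 0.9958296925902769, -0.09034082730646605, 0.3751305701767838], [-0.99967064301895, 0.014677289094632269, 0.021051904211058972, 0.010354844399720009], [0.022290069738364063, 0.09004332590696097, 0.9956883810965517, 1.3165402211096453]] [442.429    0.     323.6249]
sight_lid [([235.3, 179.0], 0.66), ([408.7, 157.0], 0.66)]
handle [([235.3, 175.2], 0.84), ([418.7, 109.8], 0.63)]
knuckle_left [([238.6, 176.3], 0.65)]
clip_seat [([235.9, 174.9], 0.84)]
dust_box []
pin_left [([410.9, 155.3], 0.8), ([236.2, 176.4], 0.21)]
bar_mid [([409.8, 158.9], 0.66)]
tin [([417.3, 106.6], 0.83)]
bowl [([317.5, 190.0], 0.72), ([318.2, 232.6], 0.51)]
flux_bottle [([323.0, 148.8], 0.66)]
side [[-0.764067317094428, 0.3571981743147491, -0.537224905616198, -0.23167259803561863], [-0.6447405739413392, -0.45195868107009735, 0.6164762306197783, 0.810989314233732], [-0.022599275694481374, 0.8174000335647092, 0.5756270128012554, 0.9516827930940401]] [497.6176   0.     312.0751]
sight_lid [([230.8, 282.5], 0.77)]
handle [([230.8, 283.0], 0.71)]
knuckle_left [([234.6, 284.4], 0.62)]
clip_seat [([235.1, 281.4], 0.55)]
dust_box [([330.6, 167.6], 0.7), ([313.5, 324.4], 0.38)]
pin_left [([332.5, 165.5], 0.57)]
bar_mid [([329.9, 167.3], 0.58), ([339.8, 256.6], 0.15)]
tin [([302.9, 112.1], 0.66)]
bowl [([330.6, 168.9], 0.58)]
flux_bottle [([274.6, 218.6], 0.63)]
{'clock': 1.1, 'qpos': array([-1.236 ,  0.2759,  1.5049, -0.    ,  1.3607, -0.121 ]), 'joint_velocities': array([-0.0005, -0.0012,  0.0004,  0.0006,  0.0009, -0.0009]), 'tau': array([  0.0027, -40.4467, -23.7502,   0.0706,   0.0248,  -0.    ]), 'eef_pos': array([ 0.2531, -0.5163,  0.2055]), 'ee_rot': array([ 3.0603,  0.7098, -0.    ]), 'wrist_force': array([-1.2693,  0.179 , -0.3442]), 'ft_torque': array([-0.0193,  0.0334, -0.0092]), 'grasp_force': 0.0, 'opening': 0.9996775222410615}
```

View pics/top0.png

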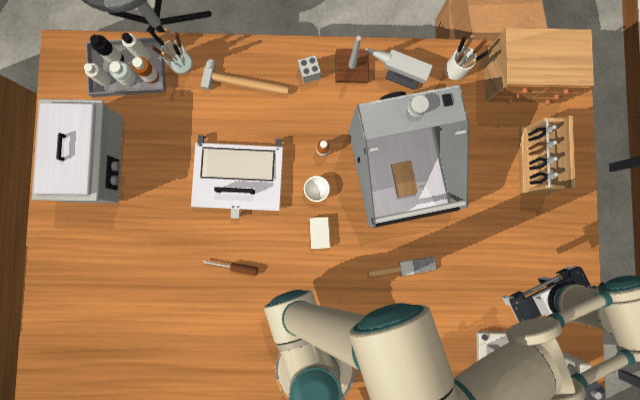

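View pics/side0.png

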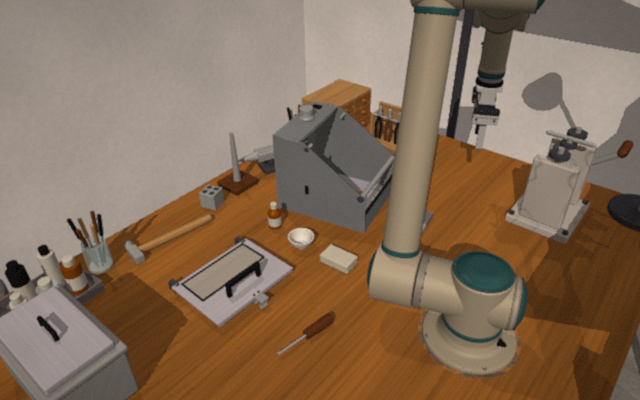

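Top view: the lid lies near (237,177) with its knuckles at (200,140) and (280,145), clip at (235,212) and handle at (235,190). The box is at (410,155) and opens towards the robot, with the bowl, bottle and block in between. The side view shows the same layout.

```bash
python3 - <<'E'
from h import *
np.set_printoptions(precision=4,suppress=True)
t=cv2.imread("pics/top0.png"); s=cv2.imread("pics/side0.png")
a=cv2.resize(t[130:220,185:290],(400,343),interpolation=cv2.INTER_CUBIC)
b=cv2.resize(t[80:230,345:475],(400,462),interpolation=cv2.INTER_CUBIC)
o=np.zeros((600,800,3),np.uint8); o[:343,:400]=a; o[:462,400:]=b
c=cv2.resize(s[235:325,165:300],(385,257)); o[343:,:385]=c
cv2.imwrite("pics/crop1.png",o)
grab_frame("top"); 
for n in ["sight_lid","handle","dust_box","bowl"]:
    for d in masks_of(n,"top")[:2]:
        m=d["mask"].astype(np.uint8); k=cv2.findContours(m,0,1)[0]; k=max(k,key=cv2.contourArea)
        print(n,d["p"],m.sum(),cv2.minAreaRect(k),cv2.approxPolyDP(k,3,True).reshape(-1,2).tolist())
E
```

```text
sight_lid 0.81 5902 ((236.37814331054688, 177.5318145751953), (88.67121887207031, 81.37677001953125), 2.8985769748687744) [[199, 136], [191, 206], [229, 208], [231, 218], [238, 218], [241, 210], [278, 210], [280, 139], [273, 146], [205, 144], [204, 137]]
sight_lid 0.37 520 ((319.5, 233.0), (30.0, 17.0), 90.0) [[325, 218], [311, 220], [313, 248], [328, 246]]
handle 0.62 5804 ((236.31280517578125, 177.46286010742188), (88.27653503417969, 81.52962493896484), 3.094058036804199) [[198, 136], [192, 206], [230, 208], [231, 218], [237, 218], [240, 209], [278, 209], [280, 139], [276, 139], [273, 147], [205, 144], [204, 136]]
handle 0.4 13556 ((413.56488037109375, 154.11148071289062), (129.1846160888672, 119.43560791015625), 78.2317123413086) [[458, 85], [409, 95], [395, 92], [356, 106], [349, 134], [369, 226], [390, 225], [467, 206], [468, 123]]
dust_box 0.64 13512 ((413.6864318847656, 154.15109252929688), (129.296142578125, 118.99702453613281), 78.31063079833984) [[459, 86], [410, 95], [395, 92], [356, 107], [349, 135], [369, 226], [400, 223], [467, 206], [468, 123]]
bowl 0.84 462 ((316.0, 189.0), (22.0, 24.0), 90.0) [[311, 178], [305, 184], [305, 194], [320, 200], [328, 185], [321, 178]]
```

View pics/crop1.png

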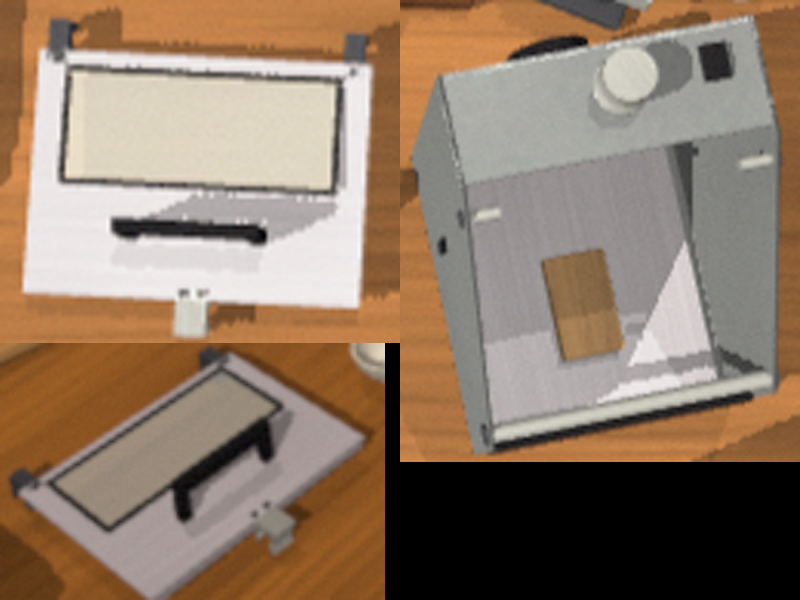

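The crops show clear features. Lid sheet corners are at crop (38,48), (372,63), (23,292) and (358,307), and the handle ends at (112,228) and (267,235). On the box, the pins are at (487,214) and (757,162), the bar runs (495,433)–(772,380), and the deck corners are visible.

```bash
cat >> h.py <<'E'
from scipy.optimize import least_squares
def fit(M,UV,x0,cam="top"):
    M=np.array(M)/1000.; info=camera_info(cam)
    def W(p): c,s=np.cos(p[2]),np.sin(p[2]); return np.c_[c*M[:,0]-s*M[:,1]+p[0],s*M[:,0]+c*M[:,1]+p[1],M[:,2]]
    f=lambda p:(proj(cam,W(p),info)-UV).ravel()
    r=least_squares(f,x0,loss="soft_l1"); return r.x,r.fun.reshape(-1,2)
E
python3 - <<'E'
from h import *
np.set_printoptions(precision=4,suppress=True)
A=lambda q:np.array(q)/[400/105,343/90]+[185-.4,130-.4]
B=lambda q:(np.array(q)-[400,0])/[400/130,462/150]+[345-.4,80-.4]
l,r=fit([(93,128,29),(93,-128,29),(-95,128,29),(-95,-128,29),(-45,55,75),(-45,-55,75)],A([(38,48),(372,63),(23,292),(358,307),(112,226),(267,233)]),[.4,.2,0])
print("lid",l,np.degrees(l[2]));print(r)
b,r=fit([(160,130,262),(160,-130,262),(70,130,262),(70,-130,262),(47,114,240),(47,-114,240),(-125,126,122),(-125,-126,122)],B([(441,76),(752,16),(468,183),(775,125),(487,214),(757,162),(495,433),(772,380)]),[.4,-.2,0.2])
print("box",b,np.degrees(b[2]));print(r)
Rz=lambda p,v:np.array([np.cos(p[2])*v[0]-np.sin(p[2])*v[1]+p[0],np.sin(p[2])*v[0]+np.cos(p[2])*v[1]+p[1]])
print("handle",Rz(l,[-.045,0]),"pinmid",Rz(b,[.047,0]),"lid origin when hung level",Rz(b,[.047-.105,0]),"handle then",Rz(b,[.047-.15,0]))
T=R.from_rotvec(observe()["ee_rot"]).as_matrix();print(T)
for n,p in [("bowl",(316,189)),("bottle",(323,142)),("block",(319,233))]: print(n,atz("top",p,.03))
E
```

```text
lid [ 0.5536  0.2373 -0.0274] -1.5707692580908932
[[ 0.5546  0.413 ]
 [ 0.1025  0.3244]
 [ 0.1779  0.1928]
 [ 0.6371 -0.0804]
 [-0.4026 -0.3244]
 [-1.8439 -0.5041]]
box [ 0.5734 -0.2523  0.2099] 12.02766416668847
[[-0.4234 -0.1523]
 [ 1.4572 -0.1372]
 [-1.6992  0.663 ]
 [ 2.1279 -0.4429]
 [-0.6914  0.3309]
 [ 0.7591 -0.042 ]
 [-0.3214  0.2772]
 [-0.2345 -0.5367]]
handle [0.5087 0.2385] pinmid [ 0.6194 -0.2425] lid origin when hung level [ 0.5167 -0.2644] handle then [ 0.4727 -0.2738]
[[ 0.8979  0.4402  0.    ]
 [ 0.4402 -0.8979 -0.0001]
 [ 0.      0.0001 -1.    ]]
bowl [0.5183 0.0058 0.03  ]
bottle [ 0.6583 -0.0129  0.03  ]
block [ 0.3902 -0.0047  0.03  ]
```

step_arm --rows "0 0 -0.06 0; 0 0 -0.12 0; 0.04 -0.04 -0.16 0; 0.08 -0.08 -0.2 0; 0.12 -0.12 -0.2 0; 0.16 -0.16 -0.2 0; 0.2 -0.2 -0.2 0; 0.24 -0.24 -0.2 0" --gripper 0

```text
clock: 2.35
eef_pos: [0.3632, -0.1934, 0.4057]
ee_rot: [3.06, 0.709, 0.001]
wrist_force: [0.8, 0.2, 0.5]
opening: 1.001
grasp_force: 0.0
```

step_arm --rows "0.04 -0.04 0 -7; 0.08 -0.08 0 -14; 0.12 -0.12 0 -22; 0.16 -0.16 0 -30; 0.2 -0.2 0 -38; 0.24 -0.24 0 -46; 0.28 -0.285 0 -54; 0.322 -0.325 0 -62.3"

```text
clock: 3.35
eef_pos: [0.5091, 0.2404, 0.4057]
ee_rot: [2.246, 2.196, 0.001]
wrist_force: [1.4, 0.1, 0.5]
opening: 0.999
grasp_force: 0.0
```

```bash
python3 - <<'E'
from h import *
np.set_printoptions(precision=4,suppress=True)
i=camera_info("wrist"); im=grab_frame("wrist"); cv2.imwrite("pics/w1.png",im[:,:,::-1])
print(i)
print([ (proj("wrist",[p],i)[0]) for p in [(.5087,.2385,.066),(.5087,.2385+.055,.075),(.5087,.2385-.055,.075)]])
for n in ["handle","sight_lid"]: print([(d["uv"],d["p"]) for d in spot_in(n,"wrist")])
E
```

```text
{'intrinsics': array([[309.7069,   0.    , 317.6346],
       [  0.    , 309.7069, 197.618 ],
       [  0.    ,   0.    ,   1.    ]]), 'cam_to_world': array([[ 0.9998,  0.0218,  0.0036,  0.5105],
       [-0.0221,  0.9707,  0.2394,  0.3097],
       [ 0.0017, -0.2394,  0.9709,  0.5842],
       [ 0.    ,  0.    ,  0.    ,  1.    ]])}
[array([316.9822, 165.0427]), array([316.2266, 132.6112]), array([317.7114, 197.9893])]
[([338.9, 160.7], 0.6)]
[([337.5, 159.9], 0.95)]
```

View pics/w1.png

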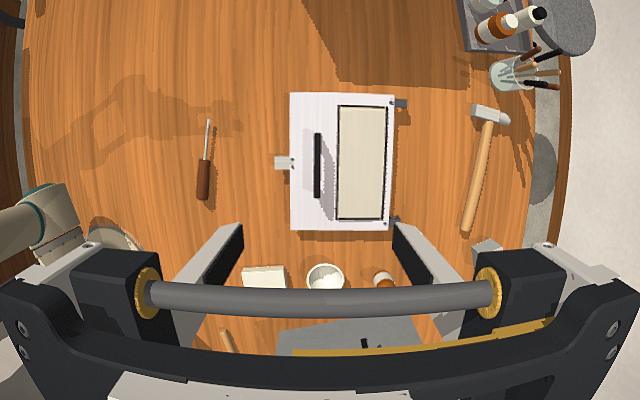

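The wrist view has the handle at (317,133)–(317,197), within a pixel of the prediction. Next I descend and grip.

step_arm --rows "0 0 0.06 0; -0.001 0 0.12 0; -0.002 0 0.18 0; -0.002 0 0.24 0; -0.002 0 0.29 0; -0.002 0 0.33 0; -0.002 0 0.35 0; -0.002 0 0.358 0" --gripper 0

```text
clock: 4.5
eef_pos: [0.5082, 0.2347, 0.0468]
ee_rot: [-2.254, -2.188, 0.003]
wrist_force: [0.9, 0.4, -0.1]
opening: 0.998
grasp_force: 0.0
```

step_arm --rows "0 0 0 0; 0 0 0 0; 0 0 0 0; 0 0 0 0; 0 0 0 0; 0 0 0 0; 0 0 0 0; 0 0 0 0" --gripper 1 --force 50

```text
clock: 5.5
eef_pos: [0.5089, 0.2364, 0.0474]
ee_rot: [2.252, 2.191, -0.0]
wrist_force: [0.4, 0.1, 0.3]
opening: 0.184
grasp_force: 0.0
```

step_arm --rows "0 0 0 0; 0 0 0 0; 0 0 0 0; 0 0 0 0; 0 0 -0.01 0; 0 0 -0.02 0; 0 0 -0.03 0; 0 0 -0.04 0"

```text
clock: 6.5
eef_pos: [0.5092, 0.2363, 0.0883]
ee_rot: [2.252, 2.19, 0.001]
wrist_force: [-0.4, 0.7, -2.9]
opening: 0.122
grasp_force: 50.0
```

step_arm --rows "0 0 -0.02 0; 0 0 -0.06 0; 0 0 -0.1 0; 0 0 -0.15 0; 0 0 -0.2 0; 0 0 -0.25 0; 0 0 -0.28 0; 0 0 -0.29 0"

```text
clock: 7.5
eef_pos: [0.5093, 0.2365, 0.38]
ee_rot: [2.25, 2.189, 0.006]
wrist_force: [-0.5, -0.0, -4.1]
opening: 0.124
grasp_force: 50.0
```

step_arm --rows "-0.01 0 -0.005 0; -0.03 0 -0.01 0; -0.06 0 -0.01 0; -0.1 0 -0.01 0; -0.14 0 -0.01 0; -0.18 0 -0.01 0; -0.22 0 -0.01 0; -0.26 0 -0.01 0"

```text
clock: 8.5
eef_pos: [0.5004, -0.0261, 0.3864]
ee_rot: [-2.252, -2.188, 0.003]
wrist_force: [0.5, -0.1, -3.5]
opening: 0.122
grasp_force: 50.0
```

step_arm --rows "-0.04 -0.004 0 -2; -0.08 -0.008 0 -4; -0.12 -0.012 0 -6; -0.16 -0.016 0 -8; -0.2 -0.02 0 -10; -0.23 -0.022 0 -12; -0.246 -0.022 0 -13; -0.253 -0.022 0 -13.6"

```text
clock: 9.5
eef_pos: [0.4713, -0.2774, 0.3862]
ee_rot: [-1.978, -2.438, 0.001]
wrist_force: [-0.6, 0.5, -4.3]
opening: 0.123
grasp_force: 50.0
```

```bash
python3 - <<'E'
from h import *
np.set_printoptions(precision=4,suppress=True)
print(observe())
t=grab_frame("top");w=grab_frame("wrist");s=grab_frame("side")
for n,i in zip("tws",(t,w,s)): cv2.imwrite(f"pics/{n}2.png",i[:,:,::-1])
o=np.zeros((600,800,3),np.uint8)
o[:300,:400]=cv2.resize(t[80:230,320:520],(400,300))[:,:,::-1]
o[:400,400:]=cv2.resize(s[60:260,240:440],(400,400))[:,:,::-1]
o[300:550,:400]=cv2.resize(w,(400,250))[:,:,::-1]
cv2.imwrite("pics/c2.png",o)
E
```

```text
{'clock': 9.5, 'qpos': array([-0.6586,  0.1896,  1.1886, -0.0008,  1.7661, -0.8664]), 'joint_velocities': array([-0.0604,  0.0335, -0.0567,  0.0168,  0.0197, -0.1596]), 'tau': array([ -0.1328, -38.9667, -27.0418,  -0.0292,  -0.075 ,   0.0921]), 'eef_pos': array([ 0.4713, -0.2774,  0.3862]), 'ee_rot': array([-1.9777, -2.4377,  0.0013]), 'wrist_force': array([-0.6113,  0.5125, -4.2531]), 'ft_torque': array([-0.0076,  0.0743,  0.054 ]), 'grasp_force': 49.99785661697388, 'opening': 0.1227032815810991}
```

View pics/c2.png

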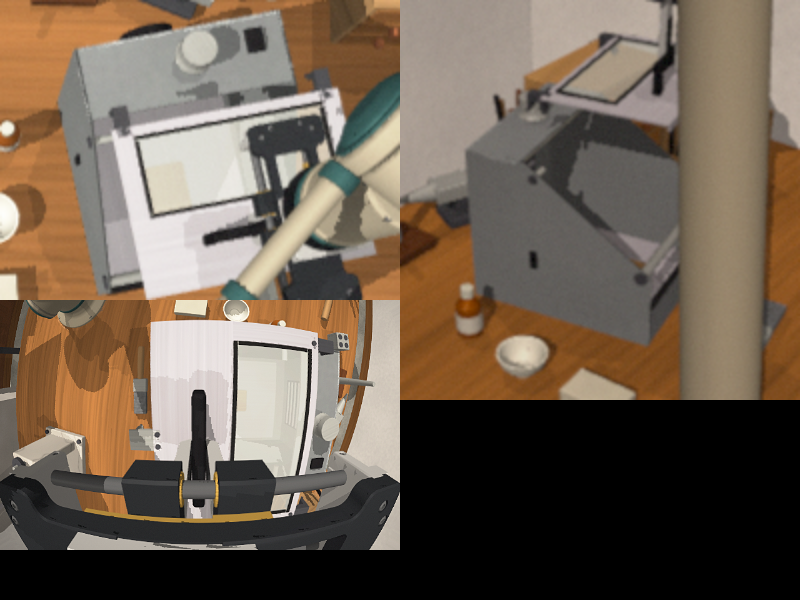

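```bash
python3 - <<'E'
from h import *
np.set_printoptions(precision=1,suppress=True)
o=observe(); print(o["eef_pos"].round(4),o["ee_rot"].round(4),o["clock"])
T=R.from_rotvec(o["ee_rot"]).as_matrix(); yaw=np.arctan2(T[1,1],T[0,1]); print(np.degrees(yaw))
pts={"TL":(93,128,3),"TR":(93,-128,3),"BL":(-95,128,3),"kL":(105,114,-6),"hL":(-45,55,49),"k_r":(105,-114,-6)}
for pitch in (-3,0,3):
    Rl=R.from_euler("zy",[np.degrees(yaw),pitch],degrees=True)
    for n,p in pts.items():
        P=Rl.apply((np.array(p)-[-45,-2,21])/1000)+o["eef_pos"]
        print(pitch,n,(proj("top",P)[0]-[320,80])*2+.5,(proj("side",P)[0]-[240,60])*2+[400.5,.5],end=" | ")
    print()
t=cv2.imread("pics/t2.png");s=cv2.imread("pics/s2.png")
c=np.zeros((600,800,3),np.uint8)
c[:400,:]=cv2.resize(t[115:185,365:505],(800,400),interpolation=cv2.INTER_CUBIC)
c[400:,:400]=cv2.resize(s[70:140,300:440],(400,200),interpolation=cv2.INTER_CUBIC)
cv2.imwrite("pics/c3.png",c)
E
```

```text
[ 0.5 -0.3  0.4] [-2.  -2.4 -0. ] 9.65
11.96712672999472
-3 TL [111.  127.7] [539.   92.9] | -3 TR [340.1  83.3] [618.6  26.3] | -3 BL [145.5 298.1] [668.2 127. ] | -3 kL [120.2 115.9] [536.1  92.8] | -3 hL [213. 238.] [657.5  63.6] | -3 k_r [322.3  76.8] [607.3  33.4] | 
0 TL [110.3 129.5] [539.6  97. ] | 0 TR [337.1  85.9] [618.9  31.7] | 0 BL [146.2 299. ] [669.  124.4] | 0 kL [119.4 118.3] [536.9  97.4] | 0 hL [213.2 236.5] [656.7  62.9] | 0 k_r [319.3  80. ] [607.8  39.2] | 
3 TL [109.6 131.5] [540.3 101. ] | 3 TR [334.2  88.9] [619.4  37.1] | 3 BL [146.8 299.7] [669.7 121.8] | 3 kL [118.5 121. ] [537.9 101.9] | 3 hL [213.3 235. ] [655.8  62.2] | 3 k_r [316.4  83.5] [608.6  44.9] |
```

View pics/c3.png

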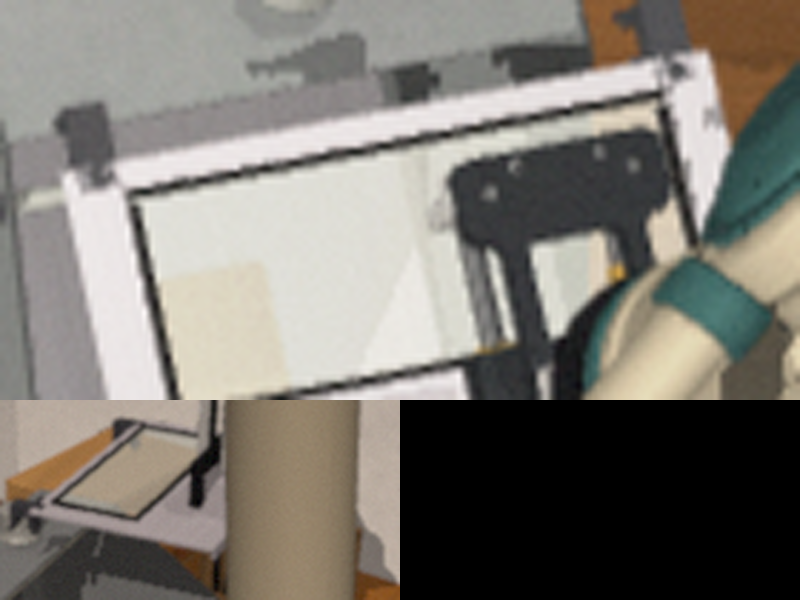

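step_arm --rows "0 0 0.01 0; 0 0 0.02 0; 0 0 0.035 0; 0 0 0.05 0; 0 0 0.06 0; 0 0 0.068 0; 0 0 0.072 0; 0 0 0.072 0"

```text
clock: 10.65
eef_pos: [0.4728, -0.2759, 0.3154]
ee_rot: [1.977, 2.442, -0.0]
wrist_force: [0.5, -0.5, -3.7]
opening: 0.124
grasp_force: 50.0
```

```bash
python3 - <<'E'
from h import *
np.set_printoptions(precision=4,suppress=True)
s=grab_frame("side");t=grab_frame("top");
cv2.imwrite("pics/s4.png",s[:,:,::-1]);cv2.imwrite("pics/t4.png",t[:,:,::-1])
o=observe(); print(o["eef_pos"],o["ee_rot"],o["wrist_force"])
T=R.from_rotvec(o["ee_rot"]).as_matrix();print(np.degrees(np.arctan2(T[1,1],T[0,1])))
d=np.array([.474,-.2743,.31])-o["eef_pos"]; print("to go in tool axes",d@T)
c=np.zeros((600,800,3),np.uint8)
c[:400,:]=cv2.resize(t[115:185,365:505],(800,400),interpolation=cv2.INTER_CUBIC)[:,:,::-1]
c[400:,:400]=cv2.resize(s[90:160,285:425],(400,200),interpolation=cv2.INTER_CUBIC)[:,:,::-1]
cv2.imwrite("pics/c4.png",c)
yaw=np.arctan2(T[1,1],T[0,1])
for n,p in {"TL":(93,128,3),"TR":(93,-128,3),"BL":(-95,128,3)}.items():
    P=R.from_euler("z",yaw).apply((np.array(p)-[-45,-2,21])/1000)+o["eef_pos"]
    print(n,(proj("top",P)[0]-[365,115])*5.714+2)
E
```

```text
[ 0.473  -0.276   0.3159] [1.9762 2.4409 0.    ] [ 0.558  -0.2157 -4.5023]
12.01201592346443
to go in tool axes [0.0015 0.0013 0.0059]
TL [ 35.0122 205.2171]
TR [639.2243  88.4523]
BL [130.3476 656.3809]
```

View pics/c4.png

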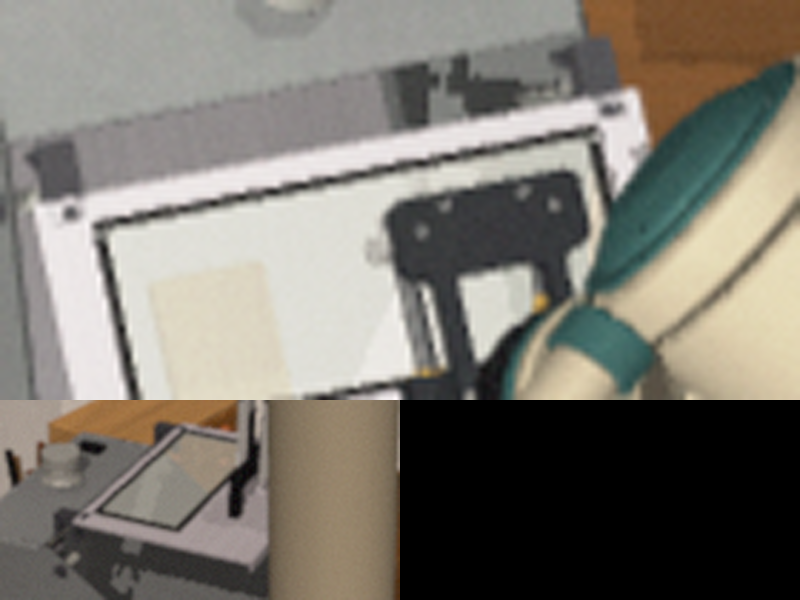

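The lid is aligned with the prediction to within half a pixel, so I lower it onto the pins.

step_arm --rows "0 0 0.006 0; 0 0 0.012 0; 0 0 0.018 0; 0 0 0.022 0; 0 0 0.026 0; 0 0 0.03 0; 0 0 0.034 0; 0 0 0.034 0"

```text
clock: 11.75
eef_pos: [0.4726, -0.2757, 0.2811]
ee_rot: [-1.976, -2.441, 0.0]
wrist_force: [0.1, -0.2, -3.8]
opening: 0.126
grasp_force: 50.0
```

step_arm --rows "0 0 0.001 0; 0 0 0.002 0; 0 0 0.003 0; 0 0 0.004 0; 0 0 0.005 0; 0 0 0.006 0; 0 0 0.006 0; 0 0 0.006 0"

```text
clock: 12.75
eef_pos: [0.4728, -0.2759, 0.2755]
ee_rot: [1.977, 2.442, -0.0]
wrist_force: [1.3, -0.3, -3.8]
opening: 0.121
grasp_force: 50.0
```

step_arm --rows "0 0 0.0005 0; 0 0 0.001 0; 0 0 0.0015 0; 0 0 0.002 0; 0 0 0.0025 0; 0 0 0.003 0; 0 0 0.003 0; 0 0 0.003 0"

```text
clock: 13.75
eef_pos: [0.4728, -0.2759, 0.2727]
ee_rot: [1.976, 2.441, -0.0]
wrist_force: [-2.4, -1.5, -1.7]
opening: 0.124
grasp_force: 50.0
```

step_arm --rows "0 0 0.0005 0; 0 0 0.001 0; 0 0 0.001 0; 0 0 0.001 0; 0 0 0.001 0; 0 0 0.001 0; 0 0 0.001 0; 0 0 0.001 0"

```text
clock: 14.75
eef_pos: [0.4728, -0.2759, 0.2715]
ee_rot: [1.977, 2.442, -0.0]
wrist_force: [-3.5, -1.1, 0.7]
opening: 0.124
grasp_force: 50.0
```

```bash
python3 - <<'E'
from h import *
np.set_printoptions(precision=4,suppress=True)
s=grab_frame("side");t=grab_frame("top");
o=observe(); print(o["clock"],o["eef_pos"],o["ee_rot"],o["wrist_force"],o["ft_torque"])
T=R.from_rotvec(o["ee_rot"]).as_matrix();print(np.degrees(np.arctan2(T[1,1],T[0,1])))
c=np.zeros((600,800,3),np.uint8)
c[:300,:]=cv2.resize(t[120:165,365:485],(800,300),interpolation=cv2.INTER_CUBIC)[:,:,::-1]
c[300:,:600]=cv2.resize(s[100:160,285:405],(600,300),interpolation=cv2.INTER_CUBIC)[:,:,::-1]
cv2.imwrite("pics/c5.png",c)
E
```

```text
14.85 [ 0.4728 -0.2759  0.2715] [ 1.9766  2.4416 -0.0003] [-3.259  -1.2968  1.6522] [-0.0555  0.0548  0.0249]
12.01434346863735
```

View pics/c5.png

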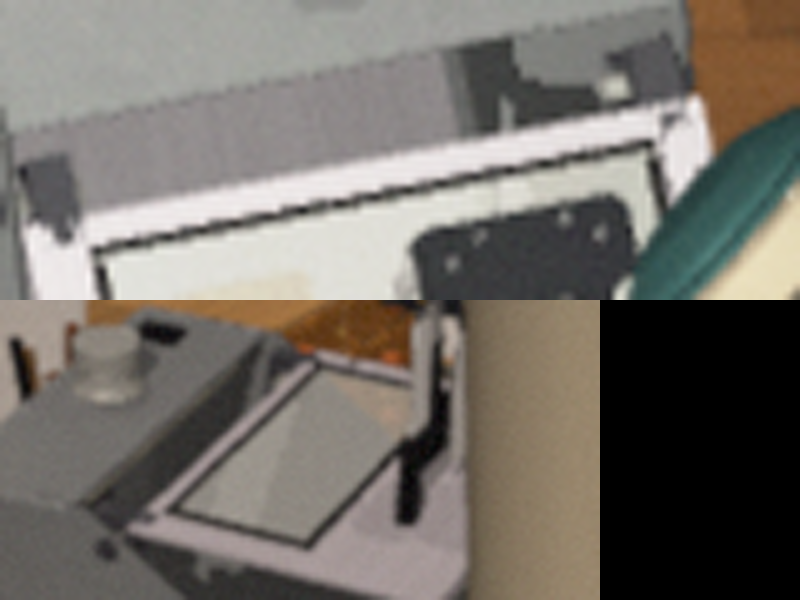

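The knuckles sit over the pins: the right pin's end shows at (612,88) beside its knuckle. I'll loosen the grip and swing the lid down along the arc.

step_arm --rows "0 0 0 0; 0 0 0 0; 0 0 0 0; 0 -0.001 0.002 0; 0 -0.0015 0.004 0; 0 -0.002 0.006 0; 0 -0.003 0.009 0; 0 -0.004 0.012 0" --gripper 1 --force 12

```text
clock: 15.85
eef_pos: [0.4691, -0.2766, 0.2593]
ee_rot: [1.976, 2.441, 0.001]
wrist_force: [1.3, -0.5, -1.2]
opening: 0.139
grasp_force: 12.0
```

step_arm --rows "0 -0.0007 0.0034 0; 0 -0.0014 0.0068 0; 0 -0.002 0.0102 0; 0 -0.0027 0.0136 0; 0 -0.0032 0.017 0; 0 -0.0037 0.0205 0; 0 -0.0041 0.0239 0; 0 -0.0044 0.0273 0"

```text
clock: 16.85
eef_pos: [0.4645, -0.2776, 0.232]
ee_rot: [1.977, 2.442, -0.0]
wrist_force: [-0.3, 0.1, -1.1]
opening: 0.162
grasp_force: 12.0
```

step_arm --rows "0 -0.0002 0.0034 0; 0 -0.0003 0.0069 0; 0 -0.0004 0.0104 0; 0 -0.0004 0.0138 0; 0 -0.0003 0.0172 0; 0 -0.0001 0.0207 0; 0 0.0001 0.0242 0; 0 0.0004 0.0277 0"

```text
clock: 17.85
eef_pos: [0.465, -0.2775, 0.2042]
ee_rot: [1.977, 2.442, -0.0]
wrist_force: [0.7, 0.3, -0.7]
opening: 0.184
grasp_force: 12.0
```

step_arm --rows "0 0.0002 0.0017 0; 0 0.0004 0.0034 0; 0 0.0007 0.0051 0; 0 0.001 0.0069 0; 0 0.0012 0.0086 0; 0 0.0015 0.0103 0; 0 0.0018 0.012 0; 0 0.002 0.0137 0"

```text
clock: 18.85
eef_pos: [0.4672, -0.2772, 0.1909]
ee_rot: [1.976, 2.441, -0.0]
wrist_force: [0.5, 0.7, 3.3]
opening: 0.194
grasp_force: 12.0
```

```bash
python3 - <<'E'
from h import *
np.set_printoptions(precision=4,suppress=True)
o=observe(); print(o["clock"],o["eef_pos"],o["wrist_force"],o["ft_torque"],o["opening"]*94)
s=grab_frame("side");t=grab_frame("top");
c=np.zeros((600,800,3),np.uint8)
c[:300,:]=cv2.resize(t[120:165,365:485],(800,300),interpolation=cv2.INTER_CUBIC)[:,:,::-1]
c[300:,:600]=cv2.resize(s[110:185,285:435],(600,300),interpolation=cv2.INTER_CUBIC)[:,:,::-1]
cv2.imwrite("pics/c6.png",c)
# predicted sheet corners for opening angles, knuckles on pins
yb=0.2099; b=np.array([.5734,-.2523,0])
for a in (26,30,33,35):
    for n,p in {"TL":(93,128,3),"TR":(93,-128,3),"BL":(-95,128,3)}.items():
        P=R.from_euler("y",-a,degrees=True).apply((np.array(p)-[105,0,-12])/1000)+[.047,0,.2395]
        P=R.from_euler("z",yb).apply(P)+b
        print(a,n,(proj("top",P)[0]-[365,120])*6.667+3,(proj("side",P)[0]-[285,110])*4+[2,302],end=" | ")
    print()
E
```

```text
18.85 [ 0.4672 -0.2772  0.1909] [0.5466 0.651  3.344 ] [-0.0018 -0.4163 -0.0075] 18.20452955623503
26 TL [ 26.0966 247.7485] [110.0987 452.8326] | 26 TR [699.302  117.1263] [260.5771 309.6481] | 26 BL [ 88.4655 705.3501] [325.4966 607.9483] | 
30 TL [ 25.9796 249.7591] [110.7972 454.5065] | 30 TR [698.4607 119.2591] [261.1487 311.1748] | 30 BL [ 80.8539 692.2987] [317.3946 621.0016] | 
33 TL [ 25.8527 251.1252] [111.2506 455.7715] | 33 TR [697.7754 120.7213] [261.5117 312.3316] | 33 BL [ 75.0549 681.2512] [310.6508 630.1498] | 
35 TL [ 25.7498 251.9665] [111.5187 456.6173] | 35 TR [697.2936 121.6286] [261.7219 313.1065] | 35 BL [ 71.154  673.3148] [305.8526 635.9331] |
```

View pics/c6.png

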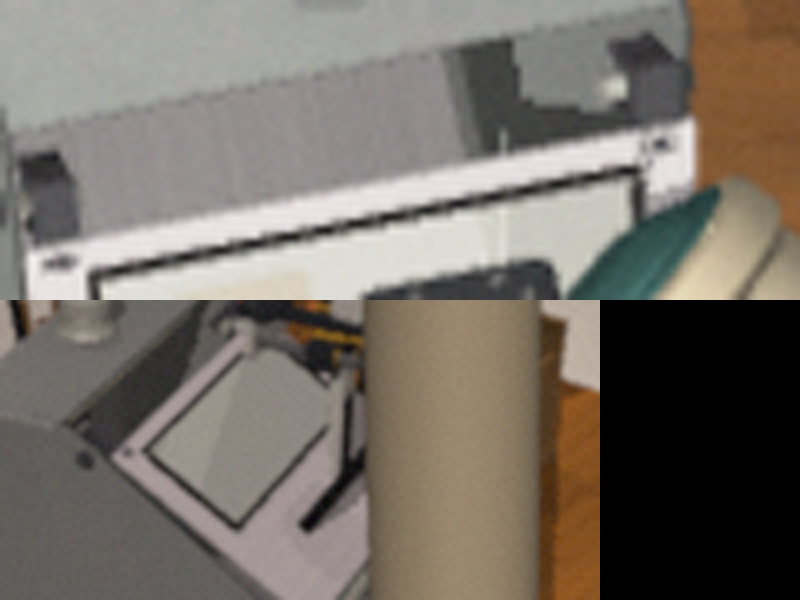

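The predicted corners match the picture, so the lid is hanging on its pins about 30° down. The wrist force shows the clip has met the bar. Next I press it home with a firmer grip.

step_arm --rows "0 0 0 0; 0 0 0 0; 0 0.0003 0.0012 0; 0 0.0006 0.0024 0; 0 0.0009 0.0036 0; 0 0.0012 0.0048 0; 0 0.0015 0.006 0; 0 0.0017 0.007 0" --force 30

```text
clock: 19.95
eef_pos: [0.468, -0.2774, 0.1878]
ee_rot: [1.975, 2.44, -0.003]
wrist_force: [-3.4, 0.7, 11.4]
opening: 0.192
grasp_force: 30.0
```

step_arm --rows "0 0.0002 0.001 0; 0 0.0005 0.002 0; 0 0.0007 0.003 0; 0 0.001 0.004 0; 0 0.0012 0.005 0; 0 0.0014 0.006 0; 0 0.0015 0.0065 0; 0 0.0015 0.0065 0"

```text
clock: 20.95
eef_pos: [0.47, -0.2768, 0.18]
ee_rot: [1.975, 2.44, -0.002]
wrist_force: [-3.4, 0.4, 16.4]
opening: 0.191
grasp_force: 30.0
```

step_arm --rows "0 0 0 0; 0 0 0 0; 0 0.0003 0.001 0; 0 0.0006 0.002 0; 0 0.0009 0.003 0; 0 0.0012 0.004 0; 0 0.0014 0.005 0; 0 0.0015 0.005 0" --force 40

```text
clock: 21.95
eef_pos: [0.4701, -0.277, 0.1795]
ee_rot: [1.974, 2.439, -0.005]
wrist_force: [-11.0, 4.1, 38.5]
opening: 0.188
grasp_force: 40.0
```

The tool jumped down further than commanded and then stopped hard, which suggests the clip snapped home. I'll ease off, open a little so the fingers stay clear of the sheet, and rise.

step_arm --rows "0 -0.0005 -0.003 0; 0 -0.001 -0.006 0; 0 -0.001 -0.008 0; 0 -0.001 -0.009 0; 0 -0.001 -0.009 0; 0 -0.001 -0.009 0; 0 -0.001 -0.009 0; 0 -0.001 -0.009 0"

```text
clock: 22.95
eef_pos: [0.4702, -0.2757, 0.1809]
ee_rot: [-1.976, -2.44, -0.001]
wrist_force: [-1.0, -2.1, -3.2]
opening: 0.189
grasp_force: 40.0
```

```bash
python3 -c "
from h import *
o=observe();print(o['eef_pos'],o['wrist_force'],o['opening'])"
```

```text
[ 0.47017713 -0.27566952  0.18089115] [-0.9823822  -2.13597215 -3.16078808] 0.18859291464811317
```

Force is near zero now. I'll open slightly and rise.

step_arm --rows "0 0 0 0; 0 0 0 0; 0 0 0 0; 0 0 0 0; 0 0 0 0; 0 0 -0.002 0; 0 0 -0.006 0; 0 0 -0.012 0" --gripper 0.67

```text
clock: 23.95
eef_pos: [0.4705, -0.2763, 0.1936]
ee_rot: [-1.977, -2.442, 0.0]
wrist_force: [-0.3, 0.0, -0.3]
opening: 0.326
grasp_force: 0.0
```

step_arm --rows "0 0 -0.01 0; 0 0 -0.025 0; 0 0 -0.045 0; 0 0 -0.07 0; 0 0 -0.1 0; 0 0 -0.13 0; 0 0 -0.16 0; 0 0 -0.17 0"

```text
clock: 24.95
eef_pos: [0.4711, -0.2767, 0.3661]
ee_rot: [1.974, 2.438, 0.0]
wrist_force: [0.1, 0.3, -0.2]
opening: 0.332
grasp_force: 0.0
```

step_arm --rows "-0.04 -0.01 -0.01 0; -0.09 -0.02 -0.02 0; -0.14 -0.03 -0.03 0; -0.19 -0.04 -0.03 0; -0.24 -0.05 -0.03 0; -0.27 -0.06 -0.03 0; -0.29 -0.06 -0.03 0; -0.29 -0.06 -0.03 0"

```text
clock: 25.95
eef_pos: [0.472, -0.5737, 0.3909]
ee_rot: [-1.977, -2.438, -0.001]
wrist_force: [-0.8, 0.2, 0.2]
opening: 0.33
grasp_force: 0.0
```

```bash
python3 - <<'E'
from h import *
np.set_printoptions(precision=4,suppress=True)
o=observe(); print(o["clock"],o["eef_pos"],o["wrist_force"])
s=grab_frame("side");t=grab_frame("top");
cv2.imwrite("pics/t7.png",t[:,:,::-1]);cv2.imwrite("pics/s7.png",s[:,:,::-1])
c=np.zeros((600,800,3),np.uint8)
c[:600,:420]=cv2.resize(t[115:235,355:439+0],(420,600),interpolation=cv2.INTER_CUBIC)[:,:,::-1]
c[:380,420:]=cv2.resize(s[110:210,285:385],(380,380),interpolation=cv2.INTER_CUBIC)[:,:,::-1]
cv2.imwrite("pics/c7.png",c)
b=np.array([.5734,-.2523,0])
for a in (29,31.7,35):
    for n,p in {"TL":(93,128,3),"BL":(-95,128,3),"BR":(-95,-128,3),"hL":(-45,55,49),"tongue":(-123,12,3)}.items():
        P=R.from_euler("y",-a,degrees=True).apply((np.array(p)-[105,0,-12])/1000)+[.047,0,.2395]
        P=R.from_euler("z",.2099).apply(P)+b
        print(a,n,(proj("top",P)[0]-[355,115])*5+2,(proj("side",P)[0]-[285,110])*3.8+[422,1.5],end=" | ")
    print()
E
```

```text
25.95 [ 0.472  -0.5737  0.3909] [-0.8149  0.1927  0.2417]
29 TL [ 69.26   211.6981] [525.2009 145.9821] | 29 BL [111.8251 546.5329] [723.6416 301.5371] | 29 BR [582.8411 452.1806] [844.7339 146.334 ] | 29 hL [264.1595 471.6035] [739.0152 174.6608] | 29 tongue [330.0181 549.9312] [810.4823 248.4725] | 
31.7 TL [ 69.183  212.6521] [525.6086 147.0615] | 31.7 BL [107.9293 539.3497] [718.0592 309.5418] | 31.7 BR [575.4707 445.7614] [839.2962 154.0553] | 31.7 hL [260.5285 470.4656] [737.2526 182.9587] | 31.7 tongue [323.7882 541.6734] [803.9361 257.282 ] | 
35 TL [ 69.0615 213.7156] [526.0428 148.3865] | 35 BL [103.113  529.7109] [710.6599 318.7365] | 35 BR [566.5686 437.0302] [832.1345 162.9793] | 35 hL [255.9905 468.1547] [734.5319 192.7877] | 35 tongue [316.2156 530.6457] [795.3288 267.4015] |
```

View pics/c7.png

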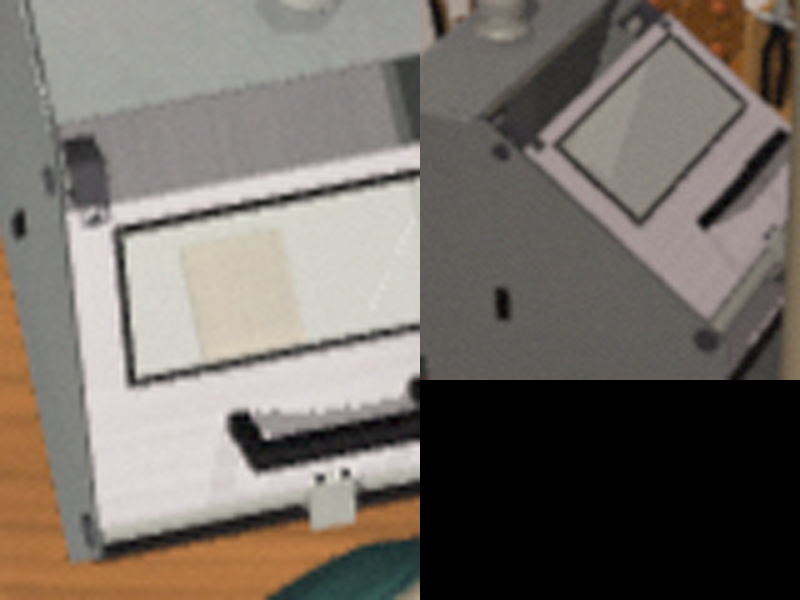

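The view shows the lid closed flat: its lower-left corner is at (100,527) in the top crop and (710,318) in the side crop. Both match the 35° prediction (103,530) and (711,319), so the clip is home.

```bash
python3 -c "
from bench import *
print(sign_off())"
```

```text
the job is handed in; nothing more can be done
None
```

The lid is back on its two pins with the clip pressed home over the bar, the gripper has let go and moved clear, and the job is handed in; in the last pictures the lid matched the fully closed position. The judge returned no verdict.

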